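Show the corks in the latched case

TASK

Let me see how many corks are left in the stock case with the green thumb button: press the green button so that the sprung lid pops fully open, let it stand open for two seconds, then push the lid down until it snaps shut and stays shut. Leave the case with the orange button closed, and do not knock over or push about the bottle and the clay cup.

Things in the scene. Friction and masses are not known exactly. Their poses are not given: they have to be found in the camera images.
- cork_case: Stock case with the green thumb button: dark steel box 110 (x) x 90 (y) x 55 mm high, fixed to the bench, with a bare metal lid with a green stripe across its front end. Origin: centre of the box's underside, on the bench; z up; the front, with the button, faces its own -x. The button stands on a fixed housing 50 mm high that reaches 101 mm forward of the origin. Corks lie inside below the rim.
- green_button (a point): Centre of the top of the green button while it is up: a flat pad 34 (x) x 40 (y) mm. It lies at (-80, 0, 64.5) mm in the case's frame. Axes as the case's.
- lid_hinge (a point): Middle of the lid's hinge line, at (55, 0, 55.5) mm in the case's frame; the hinge runs along y on the far rim. The lid is a plate 110 x 90 x 8 mm; shut, it reaches from here to -x, with its outer face 8 mm above this point. Axes as the case's.
- cork_case_lid (a joint): Lid angle (rad): 0 shut, 0.9 fully open (sprung); its free edge then stands 62 to 68 mm to -x of the hinge and 86 to 91 mm above it; its outer face looks up and away from the button. Push down on that face from above, 35 to 55 mm to -x of the hinge; the very edge jams. It snaps when pressed fully down (about 3 N at the front edge, 5 to 10 N half way to the hinge).
- cork_case_button (a joint): Travel of the green button, straight down (m): 0 up, 0.008 fully down. It springs back, takes 1 N to start and 4 N to bottom, and lets the lid go at about 0.004 to 0.006. It also dips by itself while the lid snaps shut.
- other_case: The other case, fixed to the bench: the same in shape, size and axes, but with an orange button and an orange stripe on its lid. Origin: centre of the box's underside. Bystander.
- other_case_lid (a joint): Lid angle (rad, 0 shut) of the case with the orange button. It must stay shut.
- bottle: Green wine bottle standing on the bench, 74 mm in diameter, 260 mm high; origin at the centre of its underside. Bystander.
- cup: Clay cup standing on the bench, 72 mm in diameter, 75 mm high; origin at the centre of its underside. Bystander.

How it is judged (in metres and radians):
On the way, in this order (a step that is already met when the one before it is completed fails the run):
1. the green thumb button is pressed (value of joint cork_case_button above 0.003 m).
2. the lid has popped open and stands open for a moment (value of joint cork_case_lid above 0.75 rad), for 1.5 s.
At the end, for the whole second after the job is handed in: The lid of the green-button case is shut and latched again (under 0.06 rad) with its button up (under 2 mm), the other case is shut (under 0.06 rad), and the bottle and the cup stand upright (within 0.15 rad) (value of joint each of cork_case_lid, other_case_lid below 0.06 rad and value of joint cork_case_button below 0.002 m and angle between each of bottle, cup's own z axis and vertical below 0.15 rad); the robot touches nothing.
It fails at once if the case with the orange button is opened (over 0.15 rad) (value of joint other_case_lid above 0.15 rad).
It fails at once if the bottle is pushed more than 40 mm or knocked over (distance of bottle from where it was at the start of the episode above 0.04 m or angle between bottle's own z axis and vertical above 0.5 rad).
It fails at once if the cup is pushed more than 40 mm or knocked over (distance of cup from where it was at the start of the episode above 0.04 m or angle between cup's own z axis and vertical above 0.5 rad).
It also fails if it takes over 40 s, if anything falls off the work surface, if the arm or the gripper's body presses on something with over 40 N, if the wrist force passes 120 N, or if a joint passes its speed limit or range.

ROBOT

A 6-joint arm with a two-finger parallel gripper is mounted at the origin on the work surface. World frame = base frame: x ahead of the robot, y to its left, z up, the work surface at z = 0. Lengths are in m, angles in degrees, forces in N, time in s.
With the tool pointing down it reaches from about 0.275 to 0.825 m from the base axis. Payload 5.2 kg.
Tool frame: the origin (TCP) lies at the very end of the fingers, on their centre line; the grasp point (between the pads) lies env.grasp_offset behind it (env.grasp_offset is the distance from the TCP to the grasp point, in m); z points along the fingers, y is the line along which they close (so a half turn about z gives the same grasp; the last joint's range is limited). The gripper opens to 93 mm and grips with 3 to 60 N. Pads are 15 mm wide; open, the fingers measure 128 mm over their backs; the gripper's body (75 mm by 188 mm) begins 65 mm behind the grasp point.
Start: joints at [51.75, 14.817, 87.949, -0, 77.235, -11.62], TCP at [0.247, 0.492, 0.219] pointing down, gripper open.
Joint ranges: [-179.93, 179.93], [-52.35, 119.4], [10.71, 147.94], [-69.91, 249.91], [12.55, 155.21], [-178.61, 178.61]. Speed limits (degrees/s): [147.25, 147.25, 180, 180, 180, 180].

INTERFACE

Orientations are given as [roll, pitch, yaw] about the fixed x, y, z axes, in that order (R = Rz(yaw) Ry(pitch) Rx(roll)).
In Python, from station import env gives the robot as it stands. The module is installed in compiled form; this text tells all that it offers.
- The arm moves only by the tool play_rows, never from a script. Its arguments are lists of equal length, an entry for each row: "turn": the turn, a rotation vector about the tool's x, y, z in degrees, a list of three; "translation": the shift along the tool's x, y, z in mm, a list of three; "jaw": the closure, from -1 (fully open) to 1 (shut). A call has 1 to 12 rows; each row is the pose to reach, as a shift and turn from the pose commanded when the call began, along the tool's axes at that moment; what a row does not reach only later rows make up. A row lasts 1/8 s, in which the tool goes at most 62.5 mm and 10.7 degrees, less where a joint would pass 70% of its speed; a pose out of reach is approached as far as the arm can. A call with a gripper value outside its range is refused whole. The fingers move at their own pace and stop on an object; "grip_force" is the grip in N (left out, the last holds). Time passes only in rows, so rows that repeat a pose let the fingers close. It gives the time, the measured TCP pose, the force, the opening and the grip force at its end, in the units of the state.
- env.get_obs(): the state, without advancing time (a new reading comes with each control period).
- env.snapshot(name): name is "side" or "top" or "wrist"; returns (picture, depth): 384x512x3 uint8, blue, green, red; 384x512 float32, m along the optical axis (not along the pixel's ray), 0 where there is no reading.
- env.camera_model(name): a dict with "intrinsics" (3x3 intrinsics, pixels), "world_from_camera" (4x4, takes a point from camera to world coordinates). Camera axes: x right, y down, z forward; pixel columns grow to the right and rows downward; lengths in m; the calibration is good to about 2 mm. A picture is of the moment at which its call begins: read the wrist's pose just before it. camera_model takes no time and is no camera call; for the wrist camera it gives the pose at the moment of the call.
- env.sign_off(): hands the job in; it is judged then, once.
The state is a dict: "clock": time; "joint_positions": joint angles; "dq": joint speeds; "joint_torque": joint torques, N m; "eef_pos": TCP position; "ee_rot": TCP orientation; "contact_force": force on the tool from outside, world axes, zero at the start; "moment": the same for the moment, N m; "grip_width": opening from 0.0 (shut) to 1.0 (fully open); "grasp_force": force on a finger pad.
Only numpy, scipy, OpenCV 4.12 (cv2) and the standard library are available. Lean on these libraries where they do the work, as an engineer would, in place of code of your own. Each camera call takes 0.05 s, during which the arm holds its last target. There are 200 camera calls.

## Working session

There is one attempt and no reset: what is moved stays moved. The work goes in short steps, Python scripts to look and compute and a tool call to move; the robot and the scene stay as the last step left them, time stands still between calls to the robot, and variables do not carry over. Pictures are saved under pics/ and viewed, at most 10 in all, crops included, and the job is handed in when it is done.

Besides the shell and the picture viewer there is one more tool, called after "Request:" as a command line: name --argument value ..., lists and objects as JSON in quotes. play_rows: Moves the arm, as the interface text tells. Its arguments: {"type":"object","properties":{"turn":{"type":"array"},"translation":{"type":"array"},"jaw":{"type":"array"},"grip_force":{"type":"number"}},"required":["turn","translation","jaw"]}

```bash
mkdir -p pics
cat > h.py <<'E'
import numpy as np,cv2
from station import env
def pts(name):
    m=env.camera_model(name); im,d=env.snapshot(name)
    K=np.array(m["intrinsics"]);T=np.array(m["world_from_camera"])
    v,u=np.mgrid[:384,:512]
    c=np.stack([(u-K[0,2])/K[0,0]*d,(v-K[1,2])/K[1,1]*d,d],-1)
    return im,d,c@T[:3,:3].T+T[:3,3]
E
python3 - <<'E'
from h import *
o=env.get_obs();print({k:np.round(o[k],3) for k in o}, env.grasp_offset)
a,d,p=pts("top");b,d2,p2=pts("side")
cv2.imwrite("pics/a.png",np.vstack([a,b])[:, :] if 0 else cv2.resize(np.hstack([a,b]),(800,300)))
np.savez("s.npz",a=a,p=p,b=b,p2=p2)
for n,im,P in(("top",a,p),("side",b,p2)):
  hsv=cv2.cvtColor(im,cv2.COLOR_BGR2HSV)
  for c,lo,hi in(("green",40,85),("orange",5,20)):
    m=((hsv[...,0]>=lo)&(hsv[...,0]<=hi)&(hsv[...,1]>110)&(hsv[...,2]>50)).astype(np.uint8)
    k,l,s,ce=cv2.connectedComponentsWithStats(m)
    for i in range(1,k):
      if s[i,4]>40:
        q=P[(l==i)]; print(n,c,s[i],np.round(np.median(q,0),3),np.round(q.min(0),3),np.round(q.max(0),3))
E
```

```text
{'clock': np.float64(0.0), 'joint_positions': array([ 5.1748e+01,  1.4859e+01,  8.8011e+01, -2.0000e-03,  7.7234e+01,
       -1.1620e+01]), 'dq': array([ 0.007, -0.001, -0.103, -0.025, -0.029,  0.017]), 'joint_torque': array([-0.0000e+00, -4.3732e+01, -2.8399e+01,  7.2000e-02,  4.2000e-02,
       -0.0000e+00]), 'eef_pos': array([0.246, 0.491, 0.218]), 'ee_rot': array([-1.79898e+02, -1.90000e-02,  1.53369e+02]), 'contact_force': array([ 0.441, -0.173, -0.221]), 'moment': array([-0.036, -0.048, -0.005]), 'grasp_force': np.float64(0.0), 'grip_width': np.float64(1.003)} 0.0188
top green [335 205  33  18 190] [ 0.561 -0.266  0.065] [ 0.539 -0.326  0.001] [ 0.585 -0.019  0.991]
top green [347 219  18  16 192] [ 0.527 -0.28   0.064] [ 0.508 -0.301  0.058] [ 0.548 -0.257  0.068]
top orange [ 0  0 16  7 88] [ 1.338  0.966 -0.3  ] [ 1.334  0.937 -0.321] [ 1.341  1.005 -0.275]
top orange [ 13   0  51   8 318] [ 1.338  0.837 -0.295] [ 1.332  0.755 -0.322] [ 1.343  0.929 -0.267]
top orange [ 61   0  51   9 351] [ 1.338  0.654 -0.291] [ 0.564 -0.019 -0.321] [1.342 0.743 0.991]
top orange [110   1 
[... 18081 characters left out ...]
37 151  57  35 882] [ 1.338 -0.103 -0.042] [ 0.004 -0.712 -0.069] [ 1.346 -0.011  0.639]
side orange [409 159  51  33 730] [ 1.338 -0.01  -0.103] [ 0.004 -0.712 -0.13 ] [1.347 0.083 0.639]
side orange [383 166  46  32 642] [ 1.337  0.084 -0.166] [ 0.004 -0.712 -0.195] [1.35  0.18  0.639]
side orange [494 173  18  22 277] [ 1.338 -0.222 -0.043] [ 1.33  -0.25  -0.069] [ 1.345 -0.196 -0.016]
side orange [460 179  52  37 840] [ 1.338 -0.187 -0.104] [ 0.004 -0.712 -0.13 ] [ 1.349 -0.104  0.639]
side orange [430 186  54  36 824] [ 1.338 -0.103 -0.166] [ 0.004 -0.712 -0.195] [ 1.348 -0.007  0.639]
side orange [484 210  28  27 456] [ 1.338 -0.24  -0.168] [ 0.004 -0.712 -0.195] [ 1.346 -0.196  0.639]
```

View pics/a.png

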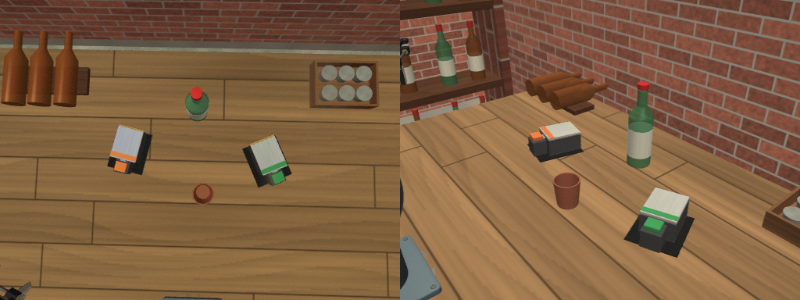

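The top view (left) shows the green-button case near (267,160), the orange one near (130,145), the bottle at (197,103) and the cup at (203,193). The side view (right) agrees. Next I'll fit the case pose.

Run:
```python
from h import *
f=np.load("s.npz")
for n in "","2":
  im=f["b" if n else "a"];P=f["p"+n]
  hsv=cv2.cvtColor(im,cv2.COLOR_BGR2HSV)
  near=(np.hypot(P[...,0]-.58,P[...,1]+.25)<.16)
  g=near&(hsv[...,0]>=40)&(hsv[...,0]<=85)&(hsv[...,1]>110)&(P[...,2]>.058)&(P[...,2]<.07)
  k,l,s,c=cv2.connectedComponentsWithStats(g.astype(np.uint8),connectivity=4)
  for i in range(1,k):
    if s[i,4]>60: 
      q=P[l==i]; print("green",cv2.minAreaRect((q[:,:2]*1000).astype(np.float32)),np.median(q[:,2]))
  lid=near&(P[...,2]>.059)&(P[...,2]<.068)
  q=P[lid]; r=cv2.minAreaRect((q[:,:2]*1000).astype(np.float32)); print("all",r)
  lid&=~(g&(np.hypot(P[...,0]-.526,P[...,1]+.28)<.028))
  q=P[lid];
  for y in range(45,70,3):
    a=np.radians(180-y) if 0 else 0
  print("lid px",len(q),np.round(q[:,:2].mean(0),3))
  for nm,cx,cy,z0,z1 in(("bottle",0.75,-.07,.03,.25),("cup",.48,-.08,.02,.073)):pass
  v=(P[...,2]>.02)&(P[...,2]<.3)&(P[...,0]>.35)&(P[...,0]<.85)&(abs(P[...,1])<.45)
  k,l,s,c=cv2.connectedComponentsWithStats(v.astype(np.uint8))
  for i in range(1,k):
    if s[i,4]>80: q=P[l==i];print(np.round(q.min(0),3),np.round(q.max(0),3),np.round(np.median(q,0),3))
```

```text
green ((561.3065795898438, -266.5960388183594), (14.414054870605469, 89.79785919189453), 23.55678939819336) 0.0646782855348852
green ((527.66552734375, -279.30377197265625), (32.6272087097168, 39.29280090332031), 22.23539161682129) 0.06400020247189164
all ((583.7664794921875, -256.11077880859375), (157.29478454589844, 90.978271484375), 23.663471221923828)
lid px 1452 [ 0.601 -0.248]
[0.759 0.421 0.02 ] [0.85  0.45  0.094] [0.803 0.432 0.077]
[ 0.779 -0.449  0.021] [ 0.85  -0.41   0.054] [ 0.803 -0.413  0.046]
[ 0.8  -0.45  0.02] [ 0.85  -0.434  0.054] [ 0.821 -0.442  0.049]
[ 0.72  -0.04   0.021] [0.787 0.033 0.263] [ 0.743 -0.004  0.174]
[0.526 0.178 0.02 ] [0.696 0.289 0.069] [0.617 0.234 0.063]
[ 0.499 -0.309  0.02 ] [ 0.672 -0.184  0.07 ] [ 0.589 -0.253  0.063]
[ 0.434 -0.064  0.02 ] [0.503 0.006 0.079] [ 0.456 -0.031  0.066]
green ((560.720947265625, -264.6383972167969), (17.123760223388672, 90.05475616455078), 22.55208969116211) 0.0647424446895789
green ((525.7257080078125, -280.5042419433594), (35.83782196044922, 39.72427749633789), 24.30658531188965) 0.06379383458363702
all ((580.3866577148438, -256.2439270019531), (155.81748962402344, 90.45909118652344), 23.05785369873047)
lid px 1827 [ 0.595 -0.252]
[ 0.717 -0.042  0.02 ] [0.784 0.026 0.262] [ 0.738 -0.019  0.131]
[0.755 0.397 0.02 ] [0.85  0.45  0.093] [0.802 0.43  0.064]
[0.524 0.177 0.02 ] [0.696 0.293 0.068] [0.6   0.224 0.057]
[ 0.431 -0.065  0.02 ] [0.502 0.009 0.077] [ 0.464 -0.036  0.056]
[ 0.496 -0.312  0.02 ] [ 0.67  -0.186  0.068] [ 0.565 -0.272  0.063]
[ 0.776 -0.45   0.02 ] [ 0.85  -0.409  0.052] [ 0.787 -0.428  0.045]
```

Request:
play_rows --turn '[[0,0,10],[0,0,20],[0,0,30],[0,0,40],[0,0,50],[0,0,60],[0,0,70],[0,0,80],[0,0,90],[0,0,100],[0,0,110],[0,0,120]]' --translation '[[-40,-38,0],[-80,-76,0],[-120,-114,0],[-160,-152,0],[-200,-190,0],[-240,-228,0],[-280,-266,0],[-320,-304,0],[-360,-342,0],[-400,-380,0],[-440,-418,0],[-480,-456,0]]' --jaw '[1,1,1,1,1,1,1,1,1,1,1,1]'

```text
clock: 1.6
eef_pos: [0.4713, -0.1329, 0.2184]
ee_rot: [-180.0, 0.0, 33.0]
contact_force: [-0.3, 0.2, 0.4]
grip_width: 0.003
grasp_force: 0.0
```

```bash
cat >> h.py <<'E'
from scipy.spatial.transform import Rotation as R
O=np.array([.6005,-.248,0]);RC=R.from_euler("z",23.3,degrees=True)
def rem(local,yaw=23.3):
    "move to a tool-down pose at a case-frame point (mm): tool-axes translation mm, rotvec deg"
    o=env.get_obs();p=o["eef_pos"];r=R.from_euler("xyz",o["ee_rot"],degrees=True)
    t=O+RC.apply(np.array(local)/1000); g=R.from_euler("xyz",[180,0,yaw],degrees=True)
    print("clock",o["clock"],"local now",np.round(RC.inv().apply(p-O)*1000,1),np.round(o["ee_rot"],1),"F",np.round(o["contact_force"],1))
    print("move",np.round(r.inv().apply(t-p)*1000,1),np.round((r.inv()*g).as_rotvec(degrees=True),1))
E
python3 -c "
from h import *
rem([-84,0,80])"
```

```text
clock 1.6 local now [-73.1 156.8 218.4] [-180.    0.   33.] F [-0.3  0.2  0.4]
move [-37.2 152.8 138.3] [-0.   0.   9.7]
```

Request:
play_rows --turn '[[0,0,3],[0,0,6],[0,0,9.7],[0,0,9.7],[0,0,9.7],[0,0,9.7],[0,0,9.7],[0,0,9.7],[0,0,9.7]]' --translation '[[-9,38,0],[-18,76,0],[-28,114,20],[-37,153,50],[-37,153,90],[-37,153,120],[-37,153,138],[-37,153,138],[-37,153,138]]' --jaw '[1,1,1,1,1,1,1,1,1]'

```text
clock: 2.72
eef_pos: [0.5248, -0.2795, 0.0813]
ee_rot: [180.0, -0.0, 23.7]
contact_force: [-0.0, 0.5, 0.6]
grip_width: 0.007
grasp_force: 0.0
```

Run:
```python
from h import *
rem([-84,0,57])
a,_,_=pts("top");b,_,_=pts("side")
cv2.imwrite("pics/b.png",np.hstack([cv2.resize(a[150:300,270:420],(390,390)),cv2.resize(b[190:340,250:400],(390,390))]))
```

```text
clock 2.725 local now [-82.    1.   81.3] [180.   -0.   23.7] F [-0.   0.5  0.6]
move [-2.   1.  24.3] [ 0.  -0.   0.4]
```

View pics/b.png

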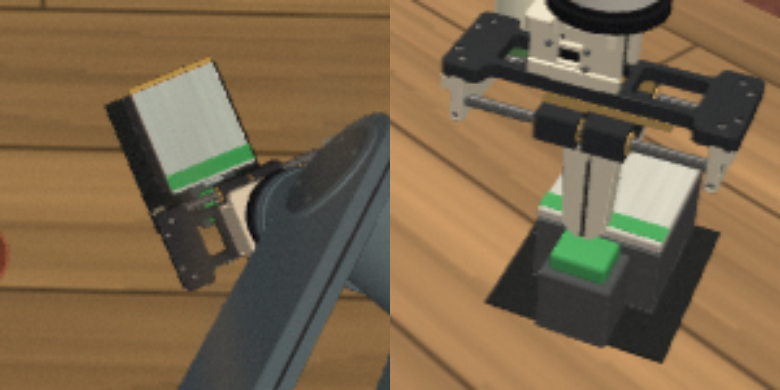

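The closed fingers sit right over the green pad: in the side crop the tip is at about (585,235). Next I'll press and lift.

Request:
play_rows --turn '[[0,0,0],[0,0,0],[0,0,0],[0,0,0],[0,0,0],[0,0,0],[0,0,0],[0,0,0],[0,0,0]]' --translation '[[-2,1,10],[-2,1,18],[-2,1,24],[-2,1,24],[-2,1,24],[-2,1,10],[-5,1,-20],[-5,1,-60],[-5,1,-100]]' --jaw '[1,1,1,1,1,1,1,1,1]'

```text
clock: 3.95
eef_pos: [0.52, -0.2817, 0.1821]
ee_rot: [-179.9, 0.0, 23.7]
contact_force: [0.9, -0.2, 0.1]
grip_width: 0.003
grasp_force: 0.0
```

Run:
```python
from h import *
rem([10,0,200])
b,_,P=pts("side")
L=(P-O)@RC.as_matrix()*1000
m=(L[...,0]>-40)&(L[...,0]<60)&(abs(L[...,1])<50)&(L[...,2]>75)&(L[...,2]<150)
q=L[m];print(len(q),q.min(0) if len(q) else 0,q.max(0) if len(q) else 0)
cv2.imwrite("pics/c.png",cv2.resize(b[130:340,220:430],(500,500)))
```

```text
clock 3.95 local now [-87.3   0.9 182.1] [-179.9    0.    23.7] F [ 0.9 -0.2  0.1]
move [ 97.3   1.5 -17.9] [-0.1  0.   0.4]
625 [-24.88641958 -45.07030261  75.08118346] [ 44.28661703  45.49928002 146.81846146]
```

View pics/c.png

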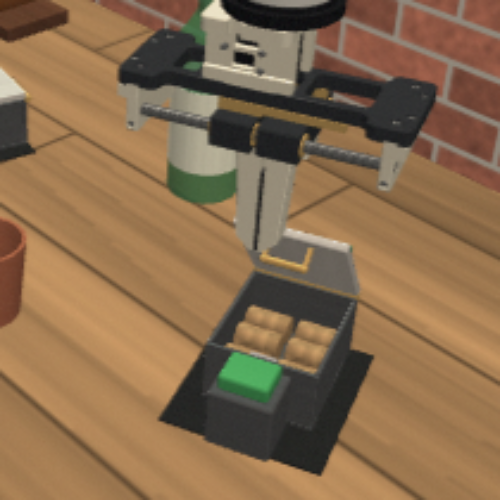

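The lid stands open with its free edge at z 147 mm, as specified, and the corks are visible: four, near (280,340) in the crop. Next I'll wait while moving above the lid's outer face.

Request:
play_rows --turn '[[0,0,0],[0,0,0],[0,0,0],[0,0,0],[0,0,0],[0,0,0],[0,0,0],[0,0,0],[0,0,0],[0,0,0],[0,0,0],[0,0,0]]' --translation '[[0,0,-15],[0,0,-25],[20,0,-25],[45,0,-25],[70,1,-25],[95,1,-25],[95,1,-25],[95,1,-25],[95,1,-25],[95,1,-25],[95,1,-25],[95,1,-25]]' --jaw '[1,1,1,1,1,1,1,1,1,1,1,1]'

```text
clock: 5.5
eef_pos: [0.6075, -0.2452, 0.2058]
ee_rot: [180.0, -0.0, 23.6]
contact_force: [0.2, 0.3, -0.3]
grip_width: 0.007
grasp_force: 0.0
```

Request:
play_rows --turn '[[0,0,0],[0,0,0],[0,0,0],[0,0,0],[0,0,0],[0,0,0]]' --translation '[[0,0,0],[0,0,0],[0,0,0],[0,0,0],[0,0,10],[0,0,20]]' --jaw '[1,1,1,1,1,1]'

```text
clock: 6.25
eef_pos: [0.6075, -0.2448, 0.1847]
ee_rot: [-180.0, 0.0, 23.7]
contact_force: [0.6, 1.3, -0.8]
grip_width: 0.006
grasp_force: 0.0
```

```bash
python3 -c "
from h import *
rem([9,0,80])
b,_,P=pts('side')
L=(P-O)@RC.as_matrix()*1000
m=(L[...,0]>-40)&(L[...,0]<60)&(abs(L[...,1])<50)&(L[...,2]>75)&(L[...,2]<155)
q=L[m];print(q.min(0),q.max(0))"
```

```text
clock 6.25 local now [  7.7   0.2 184.7] [-180.     0.    23.7] F [ 0.6  1.3 -0.8]
move [  1.3   0.2 104.7] [-0.   0.   0.4]
[-24.79934907 -44.71433942  75.0075616 ] [ 48.18512538  45.28282247 146.96046968]
```

Request:
play_rows --turn '[[0,0,0],[0,0,0],[0,0,0],[0,0,0],[0,0,0],[0,0,0],[0,0,0],[0,0,0],[0,0,0],[0,0,0],[0,0,0]]' --translation '[[1,0,20],[1,0,40],[1,0,50],[1,0,60],[1,0,70],[1,0,80],[1,0,90],[1,0,100],[1,0,110],[1,0,115],[1,0,115]]' --jaw '[1,1,1,1,1,1,1,1,1,1,1]'

```text
clock: 7.68
eef_pos: [0.6082, -0.2447, 0.0703]
ee_rot: [-180.0, 0.0, 23.7]
contact_force: [0.1, 0.8, 1.4]
grip_width: 0.005
grasp_force: 0.3
```

Run:
```python
from h import *
rem([9,0,60])
```

```text
clock 7.675 local now [ 8.4 -0.  70.3] [-180.     0.    23.7] F [0.1 0.8 1.4]
move [ 0.6 -0.  10.3] [-0.   0.   0.4]
```

Request:
play_rows --turn '[[0,0,0],[0,0,0],[0,0,0],[0,0,0],[0,0,0],[0,0,0]]' --translation '[[0,0,2],[0,0,4],[0,0,6],[0,0,8],[0,0,8],[0,0,8]]' --jaw '[1,1,1,1,1,1]'

```text
clock: 8.43
eef_pos: [0.6088, -0.2447, 0.0638]
ee_rot: [180.0, -0.0, 23.7]
contact_force: [-3.9, 0.1, 8.9]
grip_width: 0.005
grasp_force: 4.4
```

Request:
play_rows --turn '[[0,0,0],[0,0,0],[0,0,0]]' --translation '[[0,0,1.5],[0,0,3],[0,0,3]]' --jaw '[1,1,1]'

```text
clock: 8.8
eef_pos: [0.6089, -0.2447, 0.0635]
ee_rot: [179.9, -0.1, 23.7]
contact_force: [-8.7, 2.9, 24.1]
grip_width: 0.006
grasp_force: 12.0
```

24 N at the closed height, so the lid is fully down. Next I'll lift and check.

Request:
play_rows --turn '[[0,0,0],[0,0,0],[0,0,0],[0,0,0],[0,0,0],[0,0,0]]' --translation '[[0,0,-5],[0,0,-30],[0,0,-70],[0,0,-110],[0,0,-110],[0,0,-110]]' --jaw '[1,1,1,1,1,1]'

```text
clock: 9.55
eef_pos: [0.6083, -0.2441, 0.1685]
ee_rot: [-179.9, 0.0, 23.7]
contact_force: [-0.6, -0.3, -0.3]
grip_width: 0.001
grasp_force: 0.0
```

Run:
```python
from h import *
rem([9,0,180])
b,_,P=pts("side")
L=(P-O)@RC.as_matrix()*1000
for n,x0,x1,y in(("lid",-50,50,40),("button",-92,-68,15)):
  m=(L[...,0]>x0)&(L[...,0]<x1)&(abs(L[...,1])<y)&(L[...,2]>40)&(L[...,2]<155)
  print(n,m.sum(),np.percentile(L[m][:,2],[2,50,98]))
cv2.imwrite("pics/d.png",cv2.resize(b[100:340,120:440],(640,480)))
```

```text
clock 9.55 local now [  8.7   0.5 168.5] [-179.9    0.    23.7] F [-0.6 -0.3 -0.3]
move [  0.3   0.5 -11.5] [-0.1  0.   0.4]
lid 1372 [61.67340929 63.99691753 66.28041644]
button 157 [62.13932859 64.37251191 66.35362853]
```

View pics/d.png

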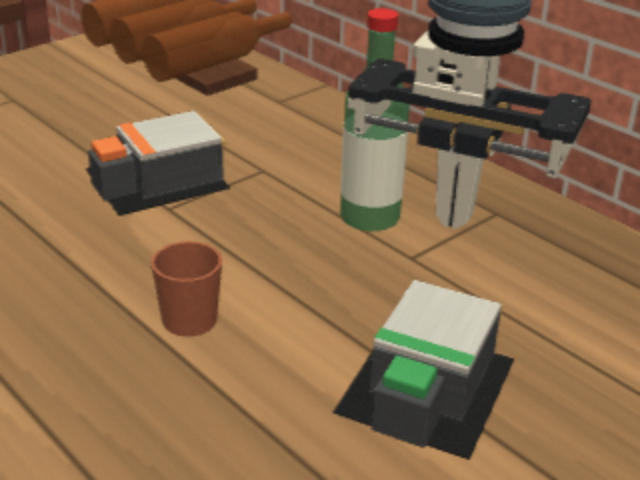

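The picture shows the lid shut at about (435,325) and the green button up at (410,375). The orange case (160,160) is closed, and the bottle and cup are upright and untouched.

```bash
python3 -c "
from station import env
print(env.sign_off())"
```

```text
the job is handed in; nothing more can be done
None
```

Job handed in at about 9.6 s: the green-button case popped open, stood open for over two seconds (four corks in view), and is shut again with its button up; the orange case stayed closed, and the bottle and cup were not touched.

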